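Pin the extruder's lever to its plunger and draw the plunger back

TASK

Make the clay extruder ready for loading: take the red-headed pin from its wooden block and pass it through both ears of the hand lever and the plunger's eye trapped between them, until its collar sits on the upper ear. The eye is hidden and seldom in line, so feel for it and never force the pin. Then, with the pin in place, swing the lever to draw the plunger back clear of the loading window, and leave the unfired cup standing where it is.

Things in the scene. Friction and masses are not known exactly. Their poses are not given: they have to be found in the camera images.
- extruder: bench clay extruder bolted to the bench: grey base 110 x 424 mm, steel barrel 80 mm thick. Origin on the bench under the plunger axis, level with the lever's pivot. Its +y runs along the plunger axis to the barrel (barrel from y 115 to 352 mm, top 112 mm high); its +x runs to the pivot at x 117 mm; the lever's handle stands near x -113 mm. Plunger axis 66 mm high
- lever (a joint): hand lever, two blue plates on an upright pivot, turning level: 0 = square to the barrel, positive (anticlockwise from above) = handle and ears pulled away from the barrel (to the extruder's -y); range -0.36 to 0.40 rad, stays where it is left (about 2 N at the ears moves it)
- ear_hole (a point): on the lever, 117 mm from the pivot: centre of the round 15.5 mm hole at the top face (83 mm above the bench) of the upper of two steel ears, 44 mm discs; z up. Going down: upper ear 10 mm, gap 14 mm with the plunger's 10 mm brass tongue in it (its top 12 mm below this point), lower ear 10 mm with the same hole (underside 34 mm below), then 37 mm of air
- lever_pivot (a point): centre of the lever's pivot, at the height of the upper ear's top, 83 mm
- lever_handle (a point): on the lever, 230 mm from the pivot: upright turned wooden handle, 24 mm thick, from 99 to 161 mm above the bench; this point is on its axis 118 mm above the bench
- plunger (a joint): white piston on a steel rod in the barrel: 0 = fully in, positive = drawn back towards the lever (the extruder's -y), stop at 0.050 m; the loading window in the barrel's top is clear from 0.036 m on; stiff, about 10 N moves it. A brass tongue with the eye is screwed on the rod's end
- pin: steel clevis pin, 14 mm thick, 46 mm long below its collar, the last 3 mm tapered to 12 mm; collar 26 mm wide and 4 mm high, above it a red knob 26 mm wide and 30 mm high (the grip). Origin at the underside of the collar, on the axis; z points up to the knob. At the start it stands upright in the block
- pin_block: dark wooden block, 62 x 95 x 52 mm, fixed to the bench, with the pin in one hole; origin under its centre
- raw_cup: unfired cup, 75 mm wide and 64 mm high, a bystander; origin under its centre
- eye_mid (a point): fixed point on the extruder where the eye's centre (top of the tongue, 71 mm high) would be with the plunger at 0 and the tongue at its middle setting. The real eye is the plunger's travel further to -y, give or take 13 mm along y: the tongue's setting is not measured. The eye is a slot, 15.5 mm along y, 24 mm along x for the lever's arc; the tongue reaches 33 mm past its centre to -y
Mind the look-alikes: they are no part of the job. Of the things that look like the pin, the largest one is meant.

How it is judged:
By the outcome, as a careful person would: the job done as asked, in the order asked, and still so for the second after the job is handed in, with the robot touching nothing.
It also fails if it takes over 64 s, if anything falls off the work surface, if the arm or the gripper's body presses on something with over 40 N, if the wrist force passes 120 N, or if a joint passes its speed limit or range.

ROBOT

A 6-joint arm with a two-finger parallel gripper is mounted at the origin on the work surface; the furniture and walls round the work are solid. World frame = base frame: x ahead of the robot, y to its left, z up, the work surface at z = 0. Lengths are in mm, angles in rad, forces in N, time in s.
With the tool pointing down it reaches from about 350 to 775 mm from the base axis. Payload 7.3 kg.
Tool frame: the origin (TCP) lies at the very end of the fingers, on their centre line; the grasp point (between the pads) lies 19 mm behind it; z points along the fingers, y is the line along which they close (so a half turn about z gives the same grasp; the last joint's range is limited). The gripper opens to 92 mm and grips with 3 to 60 N. Pads are 19 mm wide; open, the fingers measure 130 mm over their backs; the gripper's body (75 mm by 190 mm) begins 47 mm behind the grasp point.
Start: joints at [1.144, 0.342, 1.524, -0, 1.275, -0.146], TCP at [145.475, 504.462, 226.741] pointing down, gripper open.
Joint ranges: [-2.53, 2.53], [-0.77, 2.02], [0.04, 2.7], [-1, 4.14], [0.28, 2.66], [-3.11, 3.11]. Speed limits (rad/s): [2.57, 2.57, 3.14, 3.14, 3.14, 3.14].

INTERFACE

Orientations are given as [roll, pitch, yaw] about the fixed x, y, z axes, in that order (R = Rz(yaw) Ry(pitch) Rx(roll)).
In Python, from plant import get_obs, vision, workorder gives the robot as it stands.
- The arm moves only by the shell command python3 -m pendant 'ROWS' [OPENING]. ROWS is a JSON object of lists of equal length, an entry for each row: "dp": the shift along the tool's x, y, z in m, a list of three; "rotation": the turn, a rotation vector about the tool's x, y, z in rad, a list of three. A call has 1 to 8 rows; each row is the pose to reach, as a shift and turn from the pose commanded when the call began, along the tool's axes at that moment; what a row does not reach only later rows make up. A row lasts 1/8 s, in which the tool goes at most 62.5 mm and 10.7 degrees, less where a joint would pass 70% of its speed; a pose out of reach is approached as far as the arm can. A call with a gripper value outside its range is refused whole. OPENING is the finger opening in m, from 0 to 0.0918, set as the call begins (- or left out, the last holds). The fingers move at their own pace and stop on an object; the grip force is fixed at half the most. Time passes only in rows, so rows that repeat a pose let the fingers close. It gives the time, the measured TCP pose, the force, the opening and the grip force at its end, in the units of the state.
- get_obs(): the state, without advancing time (a new reading comes with each control period).
- vision.capture(name): name is "scene" or "top" or "wrist"; returns a dict with "pixels" (420x560x3 uint8, red, green, blue), "vfov" (degrees; the focal length in pixels is half the picture's height over the tangent of half this angle, whatever the lens; pixels are square), "cx", "cy" (the principal point, pixels), "pose" (4x4, takes a point from camera to world coordinates); the wrist camera has in their place "T_tool_cam" (4x4, takes a point from camera to tool coordinates, whose origin is the TCP and whose axes are the flange's). Camera axes: x right, y up, looking along -z (the intrinsics and any distortion apply to the point x, -y, -z); pixel columns grow to the right and rows downward; lengths in mm; the calibration is good to about 2 mm. The wrist camera is an equidistant fisheye: a pixel r from the principal point sees the ray r / f radians off the axis. A picture is of the moment at which its call begins: read the wrist's pose just before it. There is no depth.
- workorder.close_job(): hands the job in; it is judged then, once.
The state is a dict: "time": time; "joint_positions": joint angles; "dq": joint speeds; "tau": joint torques, N m; "tool_pos": TCP position; "tcp_rot": TCP orientation; "contact_force": force on the tool from outside, world axes, zero at the start; "moment": the same for the moment, N m; "grip_width": finger opening in mm; "finger_force": force on a finger pad.
Only numpy, scipy, OpenCV 4.12 (cv2) and the standard library are available. Lean on these libraries where they do the work, as an engineer would, in place of code of your own. Each camera call takes 0.05 s, during which the arm holds its last target. There are 200 camera calls.

## Working session

There is one attempt and no reset: what is moved stays moved. The work goes in short steps, Python scripts to look and compute and a shell command to move; the robot and the scene stay as the last step left them, time stands still between calls to the robot, and variables do not carry over. Pictures are saved under pics/ and viewed, at most 10 in all, crops included, and the job is handed in when it is done.

```bash
ls; mkdir -p pics
python3 - <<'E'
from plant import get_obs, vision
import cv2,json,numpy as np
o=get_obs();print({k:np.round(v,3).tolist() for k,v in o.items()})
for n in ["scene","top"]:
    c=vision.capture(n);cv2.imwrite(f"pics/{n}0.png",c["pixels"][:,:,::-1])
    print(n,c["vfov"],c["cx"],c["cy"],np.round(c["pose"],3).tolist(),[k for k in c])
E
```

```text
pics
{'time': 0.0, 'joint_positions': [1.144, 0.343, 1.525, 0.0, 1.275, -0.146], 'dq': [0.0, -0.001, -0.003, -0.001, -0.002, 0.0], 'tau': [-0.0, -43.124, -24.422, 0.072, 0.056, -0.0], 'tool_pos': [145.294, 504.069, 226.035], 'tcp_rot': [-3.14, -0.0, 2.861], 'contact_force': [-0.961, 0.316, 0.156], 'moment': [-0.022, 0.033, 0.021], 'finger_force': 0.0, 'grip_width': 91.577}
scene 47.98672102314461 273.9662064591322 209.15108075865942 [[0.546, 0.346, -0.763, -40.356], [-0.838, 0.225, -0.497, -578.956], [-0.0, 0.911, 0.412, 444.531], [0.0, 0.0, 0.0, 1.0]] ['pixels', 'vfov', 'cx', 'cy', 'pose']
top 42.354464103274495 275.2113974791073 213.50230195281026 [[0.017, 0.987, -0.16, 402.431], [-1.0, 0.018, 0.007, -139.74], [0.01, 0.159, 0.987, 1292.257], [0.0, 0.0, 0.0, 1.0]] ['pixels', 'vfov', 'cx', 'cy', 'pose']
```

View pics/scene0.png

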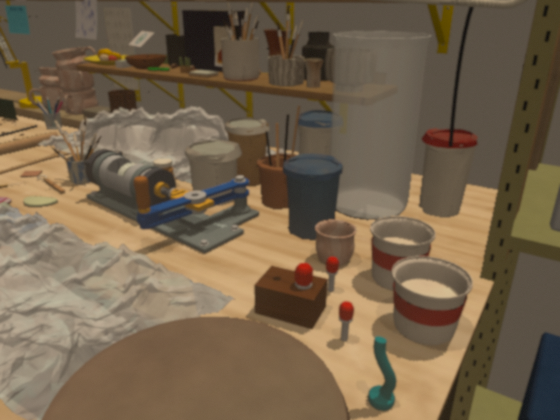

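View pics/top0.png

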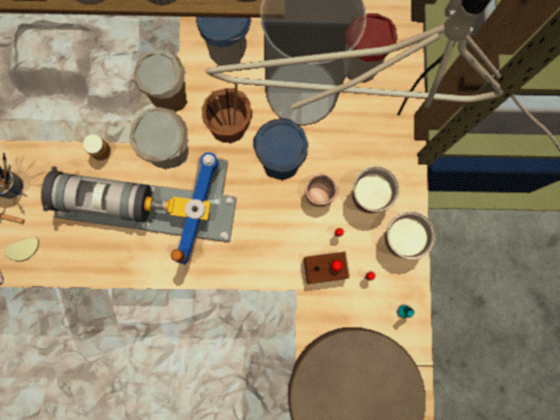

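Top view: extruder at left with pivot ≈(208,160), ears ≈(195,209) and handle ≈(177,255). The pin is the large red knob ≈(337,267) in the block, and the raw cup is ≈(321,190). I'll measure these.

```bash
cat > h.py <<'E'
import numpy as np,cv2
from plant import get_obs,vision
from scipy.spatial.transform import Rotation as R
def foc(c): return 210/np.tan(np.radians(c["vfov"]/2))
def ray(c,u,v):
    f=foc(c);d=c["pose"][:3,:3]@np.array([(u-c["cx"])/f,-(v-c["cy"])/f,-1]);return c["pose"][:3,3],d
def at(c,u,v,z):
    p,d=ray(c,u,v);return p+d*(z-p[2])/d[2]
def proj(c,P):
    f=foc(c);q=c["pose"][:3,:3].T@(np.asarray(P,float)-c["pose"][:3,3]);return c["cx"]+f*q[0]/-q[2],c["cy"]-f*q[1]/-q[2]
def blobs(c,lo,hi,roi,amin=8):
    h=cv2.cvtColor(c["pixels"],cv2.COLOR_RGB2HSV);m=cv2.inRange(h,np.array(lo),np.array(hi))
    z=np.zeros_like(m);x0,y0,x1,y1=roi;z[y0:y1,x0:x1]=m[y0:y1,x0:x1]
    n,l,s,ce=cv2.connectedComponentsWithStats(z)
    return [(s[i].tolist(),ce[i].round(1).tolist()) for i in range(1,n) if s[i][4]>=amin]
E
python3 - <<'E'
from h import *
t=vision.capture("top");s=vision.capture("scene")
print("top red",blobs(t,(0,170,80),(6,255,255),(290,210,390,300)))
print("scene red",blobs(s,(0,170,80),(6,255,255),(280,250,370,330)))
b=t["pixels"][:,:,::-1]
a=cv2.resize(b[140:285,130:250],None,fx=4,fy=4,interpolation=cv2.INTER_CUBIC)
d=cv2.resize(b[170:290,295:385],None,fx=3.4,fy=4*0.85,interpolation=cv2.INTER_CUBIC)
out=np.zeros((580,800,3),np.uint8);out[:a.shape[0],:480]=a;out[:d.shape[0],490:490+d.shape[1]]=d
cv2.imwrite("pics/crop1.png",out)
E
```

```text
top red [([335, 228, 8, 8, 47], [338.7, 231.7]), ([330, 259, 14, 13, 122], [336.5, 265.1]), ([366, 272, 9, 8, 54], [370.1, 275.6])]
scene red [([327, 256, 12, 16, 151], [332.0, 263.6]), ([296, 263, 16, 22, 299], [303.6, 273.7]), ([340, 302, 13, 18, 178], [346.1, 310.2])]
```

View pics/crop1.png

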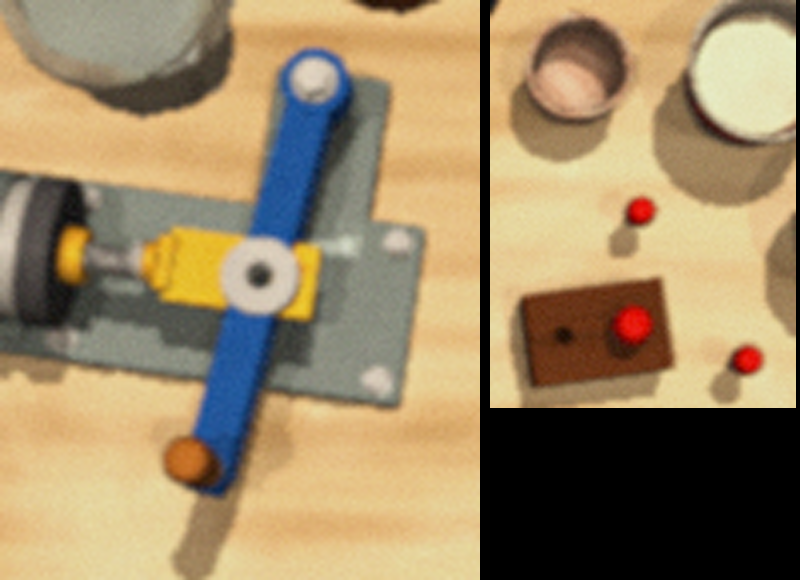

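Run:
```python
from h import *
t=vision.capture("top");s=vision.capture("scene")
cr=lambda x,y:(130+(x+.5)/4-.5,140+(y+.5)/4-.5)
A=lambda x,y,z:at(t,*cr(x,y),z)
pv=A(315,80,90);ear=A(260,275,83);hd=A(190,458,161)
print("pivot",pv,"ear",ear,"hd",hd,np.linalg.norm(pv-ear)[None],np.linalg.norm((pv-hd)[:2]))
te=A(319,285,71);rod=A(75,252,66);rod2=A(155,264,66);b1=A(425,228,10);b2=A(397,405,10);b3=A(0,358,10)
ang=lambda d:np.degrees(np.arctan2(d[1],d[0]))
print("tongue end",te,"rod",rod,"dirs +y:",ang(rod-te),ang(rod-rod2),ang(b3-b2),ang(b1-b2)+90,np.linalg.norm(b1-b2))
# barrel end top centre ends in full picture
print("lever dir",ang(hd-pv),ang(ear-pv))
# tongue corner width
print("tongue w",np.linalg.norm(A(322,250,71)-A(316,320,71)))
# pin by triangulation of blob centroid, top and scene
k1,d1=ray(t,336.5,265.1);k2,d2=ray(s,303.6,273.7)
sol=np.linalg.lstsq(np.c_[d1,-d2],k2-k1,rcond=None)[0];print("pin",k1+d1*sol[0],k2+d2*sol[1])
print("pin at z71,86",at(t,336.5,265.1,71),at(t,336.5,265.1,86))
for n,p in(("ear",ear),("pv",pv),("hd",hd)):print(n,proj(s,p))
```

```text
pivot [718.3953755    5.67771382  90.        ] ear [606.27208861  33.41989628  83.        ] hd [495.73192372  54.76036229 161.        ] [115.71629165] 228.00903302601387
tongue end [603.13635567   1.31176576  71.        ] rod [620.54212705 142.29504447  66.        ] dirs +y: 82.96188777556704 82.42881037194189 84.24897979530918 82.7874903706826 108.11623476205531
lever dir 167.56885219569855 166.10266079166257
tongue w 40.561033737224626
pin [ 484.94273326 -289.13118219   68.66574499] [ 484.87754016 -289.03413716   68.64950035]
pin at z71,86 [ 484.78532573 -288.84618826   71.        ] [ 483.7738197 -287.0148078   86.       ]
ear (np.float64(194.30238013621562), np.float64(193.35449639850378))
pv (np.float64(238.91517273187378), np.float64(176.3655792752254))
hd (np.float64(140.38773650009787), np.float64(170.24904639666886))
```

```bash
cat >> h.py <<'E'
def go(xyz,ydir=None):
    "tool-frame shift (m) and turn to put TCP at xyz (mm), pointing down, closing line at world angle ydir (deg)"
    o=get_obs();r=R.from_euler("xyz",o["tcp_rot"]);dp=r.inv().apply(np.array(xyz)-o["tool_pos"])/1000
    rv=[0,0,0]
    if ydir is not None:
        rv=(r.inv()*R.from_euler("xyz",[np.pi,0,np.radians(ydir+90)])).as_rotvec()
    print("dp",np.round(dp,4).tolist(),"rows",np.linalg.norm(dp)/.0625,"rot",np.round(rv,3).tolist())
E
python3 -c "
from h import *
go([400,100,230],83)"
```

```text
dp [-0.3566, -0.3179, -0.0034] rows 7.6448111875192915 rot [-0.0, -0.0, -0.159]
```

```bash
python3 -m pendant '{"dp":[[-0.357,-0.318,-0.003],[-0.357,-0.318,-0.003],[-0.357,-0.318,-0.003],[-0.357,-0.318,-0.003],[-0.357,-0.318,-0.003],[-0.357,-0.318,-0.003],[-0.357,-0.318,-0.003],[-0.357,-0.318,-0.003]],"rotation":[[0,0,-0.159],[0,0,-0.159],[0,0,-0.159],[0,0,-0.159],[0,0,-0.159],[0,0,-0.159],[0,0,-0.159],[0,0,-0.159]]}' 0.055
python3 -c "
from h import *
go([485,-289,170],83)"
```

```text
time: 1.3
tool_pos: [401.5, 97.6, 229.9]
tcp_rot: [3.142, 0.001, 3.018]
contact_force: [-0.6, 0.4, 0.1]
grip_width: 55.0
finger_force: 0.0
dp [-0.1306, -0.3733, 0.06] rows 6.400294171180823 rot [0.0, 0.001, -0.002]
```

```bash
python3 -m pendant '{"dp":[[-0.131,-0.373,0.06],[-0.131,-0.373,0.06],[-0.131,-0.373,0.06],[-0.131,-0.373,0.06],[-0.131,-0.373,0.06],[-0.131,-0.373,0.06],[-0.131,-0.373,0.06],[-0.131,-0.373,0.06]],"rotation":[[0,0,0],[0,0,0],[0,0,0],[0,0,0],[0,0,0],[0,0,0],[0,0,0],[0,0,0]]}'
python3 - <<'E'
from h import *
o=get_obs();c=vision.capture("wrist");cv2.imwrite("pics/w1.png",c["pixels"][:,:,::-1])
print(o["tool_pos"],o["tcp_rot"],c["vfov"],c["cx"],c["cy"],np.round(c["T_tool_cam"],3).tolist())
for b in blobs(c,(0,170,80),(6,255,255),(0,0,560,420),30):
    u,v=b[1];f=foc(c);x,y=u-c["cx"],v-c["cy"];rr=np.hypot(x,y);th=rr/f
    d=np.array([np.sin(th)*x/rr,-np.sin(th)*y/rr,-np.cos(th)]);T=c["T_tool_cam"]
    r=R.from_euler("xyz",o["tcp_rot"]);p=r.apply(T[:3,3])+o["tool_pos"];d=r.apply(T[:3,:3]@d)
    print(b,p+d*(76-p[2])/d[2])
E
```

```text
time: 2.3
tool_pos: [484.7, -287.6, 168.7]
tcp_rot: [3.141, -0.001, 3.017]
contact_force: [-0.8, 1.6, 0.6]
grip_width: 54.9
finger_force: 0.0
[ 484.74489857 -287.61291599  168.72257915] [ 3.14088551e+00 -1.06601743e-03  3.01728642e+00] 65.70646984690485 279.34397119691084 206.67988270659578 [[0.0, 0.951, 0.31, 85.367], [1.0, -0.0, 0.0, 0.612], [0.001, 0.31, -0.951, -157.604], [0.0, 0.0, 0.0, 1.0]]
([176, 178, 24, 25, 434], [187.4, 189.7]) [ 457.30328911 -359.47362301   76.        ]
([262, 191, 33, 36, 934], [278.2, 208.5]) [ 482.54561584 -287.71341181   76.        ]
([108, 238, 63, 28, 627], [143.3, 249.6]) [ 506.49356142 -414.20765491   76.        ]
([270, 267, 20, 24, 387], [279.6, 278.2]) [ 547.39710969 -294.63340014   76.        ]
([214, 323, 48, 27, 601], [239.6, 333.5]) [ 607.44428272 -342.05462217   76.        ]
```

View pics/w1.png

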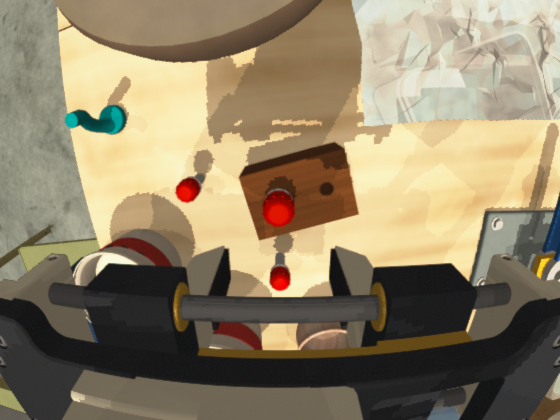

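The knob is at (278,208), midway between the fingers, and all cameras agree on (484,-288). Descending to grasp.

```bash
python3 -c "
from h import *
go([484,-288.3,60],83)"
python3 -m pendant '{"dp":[[0.001,0,0.05],[0.001,-0.001,0.09],[0.001,-0.001,0.109],[0.001,-0.001,0.109],[0.001,-0.001,0.109]],"rotation":[[0,0,0],[0,0,0],[0,0,0],[0,0,0],[0,0,0]]}'
python3 -m pendant '{"dp":[[0,0,0],[0,0,0],[0,0,0],[0,0,0]],"rotation":[[0,0,0],[0,0,0],[0,0,0],[0,0,0]]}' 0.015
```

```text
dp [0.0003, -0.0023, 0.1091] rows 1.7464881650950754 rot [0.001, -0.001, -0.001]
time: 2.98
tool_pos: [484.7, -286.6, 62.0]
tcp_rot: [-3.141, 0.002, 3.021]
contact_force: [0.1, -0.9, 0.5]
grip_width: 54.8
finger_force: 0.0
time: 3.48
tool_pos: [484.1, -287.4, 61.0]
tcp_rot: [-3.141, 0.001, 3.02]
contact_force: [-0.3, -1.7, 2.4]
grip_width: 25.5
finger_force: 30.0
```

```bash
python3 -m pendant '{"dp":[[0,0,-0.03],[0,0,-0.07],[0,0,-0.11],[0,0,-0.13],[0,0,-0.13]],"rotation":[[0,0,0],[0,0,0],[0,0,0],[0,0,0],[0,0,0]]}'
python3 -c "
from h import *
print(get_obs()['contact_force'],get_obs()['moment'])
go([606.3,33.4,190],83)"
```

```text
time: 4.1
tool_pos: [484.5, -287.4, 191.9]
tcp_rot: [-3.14, 0.003, 3.02]
contact_force: [1.0, 0.3, -1.3]
grip_width: 25.5
finger_force: 30.0
[ 0.9513323   0.26856283 -1.292783  ] [ 0.01877566  0.00920354 -0.01520287]
dp [-0.0819, 0.3333, 0.0017] rows 5.4909815016017784 rot [-0.001, 0.003, 0.0]
```

```bash
python3 -m pendant '{"dp":[[-0.082,0.333,0.002],[-0.082,0.333,0.002],[-0.082,0.333,0.002],[-0.082,0.333,0.002],[-0.082,0.333,0.002],[-0.082,0.333,0.002],[-0.082,0.333,0.002],[-0.082,0.333,0.002]],"rotation":[[0,0,0],[0,0,0],[0,0,0],[0,0,0],[0,0,0],[0,0,0],[0,0,0],[0,0,0]]}'
python3 - <<'E'
from h import *
o=get_obs();c=vision.capture("wrist");s=vision.capture("scene")
print(o["tool_pos"],o["tcp_rot"])
a=cv2.resize(c["pixels"][120:320,180:380],None,fx=2,fy=2,interpolation=cv2.INTER_CUBIC)
b=cv2.resize(s["pixels"][100:240,130:260],None,fx=3,fy=3,interpolation=cv2.INTER_CUBIC)
out=np.zeros((420,800,3),np.uint8);out[:400,:400]=a;out[:420,405:795]=b
cv2.imwrite("pics/w2.png",out[:,:,::-1])
E
```

```text
time: 5.1
tool_pos: [605.1, 32.9, 187.4]
tcp_rot: [-3.141, -0.002, 3.02]
contact_force: [-0.6, 0.8, -1.2]
grip_width: 25.3
finger_force: 30.0
[605.06269531  32.91508749 187.36324167] [-3.14110985e+00 -2.41000113e-03  3.01963344e+00]
```

View pics/w2.png

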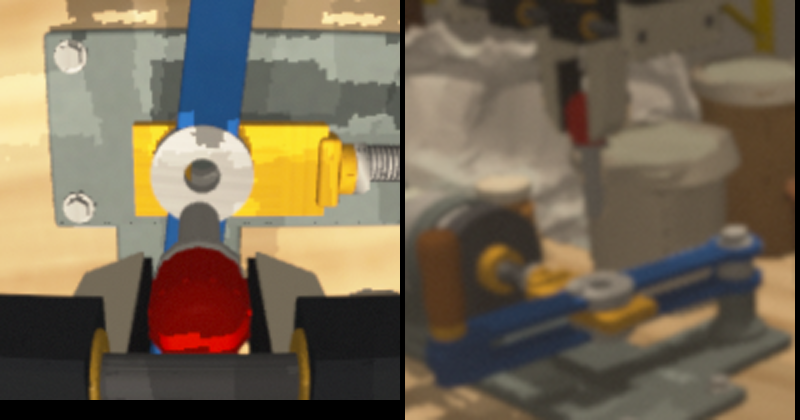

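The wrist crop shows the ear hole at (201,175), the tongue's end at x≈133 and the pin tip ≈(199,208). I'll turn these into positions.

```bash
cat >> h.py <<'E'
def wat(c,o,u,v,z):
    f=foc(c);x,y=u-c["cx"],v-c["cy"];rr=np.hypot(x,y)+1e-9;th=rr/f
    d=np.array([np.sin(th)*x/rr,-np.sin(th)*y/rr,-np.cos(th)]);T=np.array(c["T_tool_cam"])
    r=R.from_euler("xyz",o["tcp_rot"]);p=r.apply(T[:3,3])+o["tool_pos"];d=r.apply(T[:3,:3]@d)
    return p+d*(z-p[2])/d[2]
def wproj(c,o,P):
    T=np.array(c["T_tool_cam"]);r=R.from_euler("xyz",o["tcp_rot"]);q=T[:3,:3].T@(r.inv().apply(np.array(P)-o["tool_pos"])-T[:3,3])
    th=np.arctan2(np.hypot(q[0],q[1]),-q[2]);ph=np.arctan2(-q[1],q[0]);f=foc(c);return c["cx"]+f*th*np.cos(ph),c["cy"]+f*th*np.sin(ph)
E
python3 - <<'E'
from h import *
o=get_obs();c=vision.capture("wrist")
w=lambda x,y,z:wat(c,o,180+(x+.5)/2-.5,120+(y+.5)/2-.5,z)
print("hole",w(201.5,175,83),"disc",w(203,175,83),"edges x",w(153,175,83),w(253.5,175,83))
print("tongue end",w(133,170,71),"tongue sides",w(200,122,71),w(200,216,71))
print("rod dir",w(385,167,66)-w(133,170,68.5))
p=o["tool_pos"]; 
for dz in(9,55): 
    q=wproj(c,o,p-[0,0,dz]); print("pin axis -",dz,[(q[0]-180)*2,(q[1]-120)*2])
cv2.imwrite("pics/w3.png",cv2.resize(c["pixels"][190:260,245:315,::-1],None,fx=7,fy=7,interpolation=cv2.INTER_CUBIC))
E
```

```text
hole [606.34416812  33.57579942  83.        ] disc [606.42228396  34.20878052  83.        ] edges x [603.81522203  13.07550156  83.        ] [609.05958235  55.57045145  83.        ]
tongue end [604.18998067   3.15908342  71.        ] tongue sides [586.14452295  35.42856338  71.        ] [629.62680286  30.06735579  71.        ]
rod dir [ 13.48523611 115.04645165  -2.5       ]
pin axis - 9 [np.float64(196.80984172439707), np.float64(276.07693390846555)]
pin axis - 55 [np.float64(197.26866188040822), np.float64(216.57557018369545)]
```

View pics/w3.png

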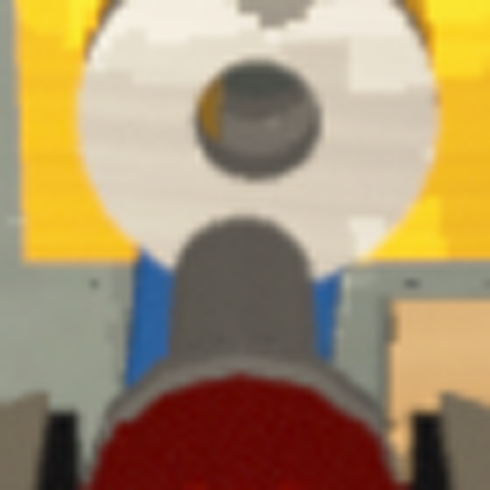

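The eye is hidden by about 3 mm toward +y: a brass sliver shows at the left of the hole. The pin needs about +1.7 mm along tool y and -1.1 mm along tool x to be over the hole. Approaching.

```bash
python3 -m pendant '{"dp":[[-0.001,0.0017,0.02],[-0.0011,0.0017,0.035],[-0.0011,0.0017,0.042],[-0.0011,0.0017,0.042],[-0.0011,0.0017,0.042]],"rotation":[[0,0,0],[0,0,0],[0,0,0],[0,0,0],[0,0,0]]}'
python3 - <<'E'
from h import *
o=get_obs();c=vision.capture("wrist");print(o["tool_pos"],o["contact_force"])
cv2.imwrite("pics/w4.png",cv2.resize(c["pixels"][190:260,245:315,::-1],None,fx=7,fy=7,interpolation=cv2.INTER_CUBIC))
E
```

```text
time: 5.88
tool_pos: [607.5, 35.0, 147.4]
tcp_rot: [3.141, 0.001, 3.02]
contact_force: [-0.7, -0.2, -1.0]
grip_width: 25.5
finger_force: 30.0
[607.47224046  34.99260625 147.35341942] [-0.67585145 -0.20850202 -0.9760357 ]
```

View pics/w4.png

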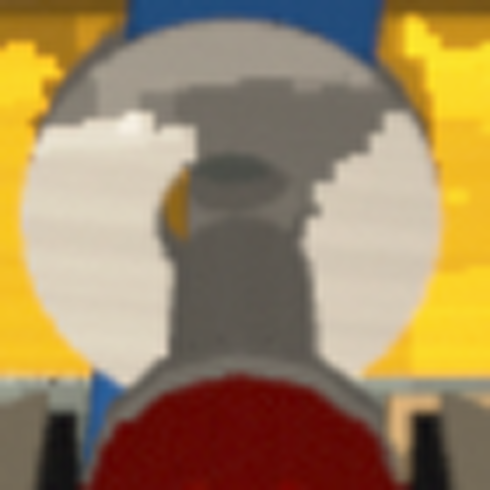

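Run:
```python
from h import *
o=get_obs();c=vision.capture("wrist");p=o["tool_pos"];print(p)
k=lambda q:((q[0]-245+.5)*7-.5,(q[1]-190+.5)*7-.5)
print("pin axis at z83",k(wproj(c,o,[p[0],p[1],83])))
g=lambda P:wproj(c,o,P)
# fit disc: bright/grey ellipse edges: print predicted ellipse for hole at (606.4,34.3)
for hx,hy in((606.4,34.3),(606.4,33.8)):
    a=np.linspace(0,2*np.pi,73);E=np.array([k(g([hx+22*np.cos(t),hy+22*np.sin(t),83])) for t in a])
    print("disc L,R,top",E[:,0].min(),E[:,0].max(),E[:,1].min(),"centre",k(g([hx,hy,83])))
```

```text
[607.51991282  35.02597111 147.43106047]
pin axis at z83 (np.float64(238.43096725992598), np.float64(236.04837867047567))
disc L,R,top 19.910564489849378 440.76540536006445 23.781530597605638 centre (np.float64(230.2118486533181), np.float64(226.8915159065427))
disc L,R,top 15.210371964740489 436.0191502576404 24.358418619408127 centre (np.float64(225.4546619548829), np.float64(227.43277219466447))
```

```bash
python3 -m pendant '{"dp":[[0.0013,-0.0011,0.003],[0.0013,-0.0011,0.006],[0.0013,-0.0011,0.008],[0.0013,-0.0011,0.010],[0.0013,-0.0011,0.011],[0.0013,-0.0011,0.012],[0.0013,-0.0011,0.012]],"rotation":[[0,0,0],[0,0,0],[0,0,0],[0,0,0],[0,0,0],[0,0,0],[0,0,0]]}'
python3 -c "
from h import *
o=get_obs();print(o['tool_pos'],o['contact_force'],o['moment'])"
```

```text
time: 6.85
tool_pos: [605.7, 34.2, 134.7]
tcp_rot: [3.142, -0.0, 3.02]
contact_force: [0.1, 0.4, -1.3]
grip_width: 25.2
finger_force: 30.0
[605.67890512  34.17238607 134.66840725] [ 0.05255482  0.43193477 -1.267276  ] [0.02852395 0.02810848 0.08722338]
```

```bash
python3 -m pendant '{"dp":[[0,0,0.001],[0,0,0.002],[0,0,0.003],[0,0,0.004],[0,0,0.005],[0,0,0.005]],"rotation":[[0,0,0],[0,0,0],[0,0,0],[0,0,0],[0,0,0],[0,0,0]]}'
python3 -c "
from h import *
o=get_obs();print(o['tool_pos'],o['contact_force'],o['moment'])"
```

```text
time: 7.6
tool_pos: [605.6, 34.1, 129.6]
tcp_rot: [3.142, -0.0, 3.02]
contact_force: [-0.4, -0.1, -1.2]
grip_width: 25.2
finger_force: 30.0
[605.63106143  34.13966921 129.60159601] [-0.42980993 -0.07670337 -1.16755764] [ 0.00510053  0.02845288 -0.03645993]
```

```bash
python3 -m pendant '{"dp":[[0,0.001,0],[0,0.002,0],[-0.0002,0.0028,0],[-0.0002,0.0028,0.002],[-0.0002,0.0028,0.004],[-0.0002,0.0028,0.005],[-0.0002,0.0028,0.0055],[-0.0002,0.0028,0.0055]],"rotation":[[0,0,0],[0,0,0],[0,0,0],[0,0,0],[0,0,0],[0,0,0],[0,0,0],[0,0,0]]}'
python3 -c "
from h import *
o=get_obs();print(o['tool_pos'],o['contact_force'],o['moment'])"
```

```text
time: 8.6
tool_pos: [606.2, 36.9, 124.2]
tcp_rot: [3.142, -0.0, 3.02]
contact_force: [0.9, -2.2, -0.3]
grip_width: 25.1
finger_force: 30.0
[606.21466641  36.88454432 124.15780105] [ 0.8839526  -2.17385312 -0.25034551] [-0.35530525 -0.02822258  0.02356372]
```

```bash
python3 -m pendant '{"dp":[[0,0,0.0007],[0,0,0.0014],[0,0,0.002],[0,0,0.0026],[0,0,0.003],[0,0,0.003]],"rotation":[[0,0,0],[0,0,0],[0,0,0],[0,0,0],[0,0,0],[0,0,0]]}'
python3 -c "
from h import *
o=get_obs();print(o['tool_pos'],o['contact_force'],o['moment'])"
```

```text
time: 9.35
tool_pos: [606.3, 36.9, 121.2]
tcp_rot: [3.142, 0.0, 3.02]
contact_force: [1.9, -1.6, 0.2]
grip_width: 25.0
finger_force: 30.0
[606.2514704   36.90477342 121.17968255] [ 1.94219773 -1.60999571  0.20384673] [-0.3820197  -0.04917582 -0.0050949 ]
```

```bash
python3 -m pendant '{"dp":[[-0.0003,0,0.001],[-0.0003,0,0.002],[-0.0003,0,0.0035],[-0.0003,0,0.005],[-0.0003,0,0.0065],[-0.0003,0,0.008],[-0.0003,0,0.0095],[-0.0003,0,0.0095]],"rotation":[[0,0,0],[0,0,0],[0,0,0],[0,0,0],[0,0,0],[0,0,0],[0,0,0],[0,0,0]]}'
python3 -c "
from h import *
o=get_obs();print(o['tool_pos'],o['contact_force'],o['moment'])"
```

```text
time: 10.35
tool_pos: [606.5, 36.9, 111.5]
tcp_rot: [3.142, -0.0, 3.02]
contact_force: [0.3, -1.6, -2.0]
grip_width: 25.4
finger_force: 30.0
[606.45213067  36.89327084 111.46427546] [ 0.28776967 -1.61451201 -1.95212815] [-0.42413842  0.00329065 -0.00596997]
```

```bash
python3 -m pendant '{"dp":[[0,0,0.003],[0,0,0.006],[0,0,0.009],[0,0,0.012],[0,0,0.015],[0,0,0.017],[0,0,0.018],[0,0,0.018]],"rotation":[[0,0,0],[0,0,0],[0,0,0],[0,0,0],[0,0,0],[0,0,0],[0,0,0],[0,0,0]]}'
python3 -c "
from h import *
o=get_obs();print(o['tool_pos'],o['contact_force'],o['moment'])"
```

```text
time: 11.35
tool_pos: [606.5, 36.9, 93.5]
tcp_rot: [3.142, -0.0, 3.02]
contact_force: [0.1, -1.7, -1.5]
grip_width: 25.0
finger_force: 30.0
[606.45590326  36.88553213  93.52819924] [ 0.09231584 -1.72595742 -1.52172201] [-0.35156157 -0.03822156  0.02406564]
```

```bash
python3 -m pendant '{"dp":[[0,0,0.0005],[0,0,0.001],[0,0,0.0015],[0,0,0.002],[0,0,0.0023],[0,0,0.0023]],"rotation":[[0,0,0],[0,0,0],[0,0,0],[0,0,0],[0,0,0],[0,0,0]]}'
python3 -c "
from h import *
o=get_obs();print(o['tool_pos'],o['contact_force'],o['moment'])"
```

```text
time: 12.1
tool_pos: [606.7, 36.9, 92.1]
tcp_rot: [3.141, 0.001, 3.02]
contact_force: [-1.8, -1.2, 4.5]
grip_width: 25.3
finger_force: 30.0
[606.65238873  36.94761962  92.05011   ] [-1.8375454  -1.19801252  4.48245565] [-0.1780628   0.33014583 -0.02000922]
```

Collar seated (force rose 6 N at z=92). Releasing and rising.

```bash
python3 -m pendant '{"dp":[[0,0,-0.0005],[0,0,-0.0005],[0,0,-0.0005],[0,0,-0.0005]],"rotation":[[0,0,0],[0,0,0],[0,0,0],[0,0,0]]}' 0.06
python3 -m pendant '{"dp":[[0,0,-0.04],[0,0,-0.08],[0,0,-0.12],[0.05,0,-0.15],[0.1,0,-0.15],[0.1,0,-0.15]],"rotation":[[0,0,0],[0,0,0],[0,0,0],[0,0,0],[0,0,0],[0,0,0]]}'
python3 - <<'E'
from h import *
o=get_obs();c=vision.capture("wrist");t=vision.capture("top");s=vision.capture("scene");print(o["tool_pos"],o["contact_force"])
out=np.zeros((600,800,3),np.uint8)
out[:280,:420]=cv2.resize(s["pixels"][120:260,70:280],None,fx=2,fy=2,interpolation=cv2.INTER_CUBIC)
out[285:600,:420]=cv2.resize(c["pixels"],(420,315),interpolation=cv2.INTER_AREA)
out[:600,425:800]=cv2.resize(t["pixels"][140:290,130:224],(375,600),interpolation=cv2.INTER_CUBIC)
cv2.imwrite("pics/x5.png",out[:,:,::-1])
E
```

```text
time: 12.6
tool_pos: [606.5, 37.0, 91.8]
tcp_rot: [3.141, -0.0, 3.02]
contact_force: [0.7, -0.7, -0.6]
grip_width: 58.3
finger_force: 0.0
time: 13.35
tool_pos: [504.1, 49.7, 242.3]
tcp_rot: [3.141, -0.001, 3.021]
contact_force: [0.2, 0.3, -0.3]
grip_width: 60.2
finger_force: 0.0
[504.12426827  49.65121557 242.32529212] [ 0.16021393  0.33022226 -0.30776979]
```

View pics/x5.png

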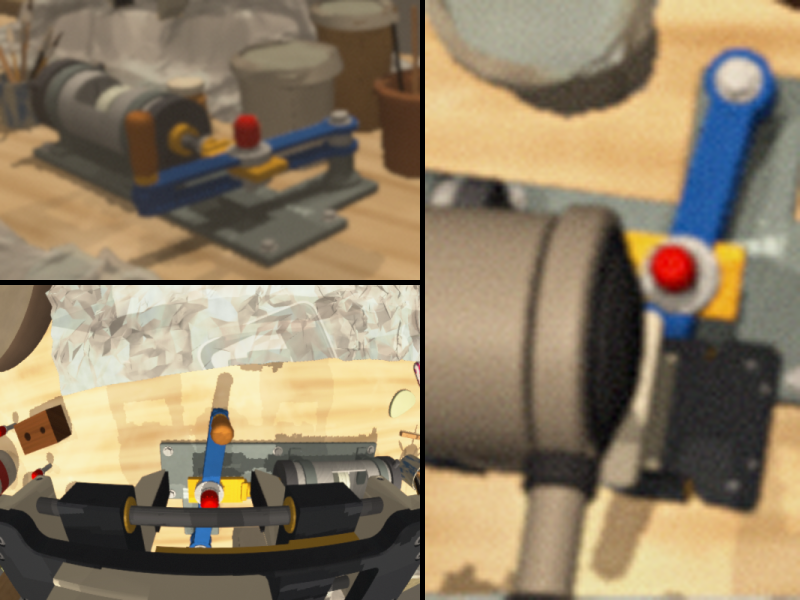

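Run:
```python
from h import *
o=get_obs();c=vision.capture("wrist");s=vision.capture("scene")
print(blobs(c,(8,150,60),(16,255,255),(270,150,330,215),20))
for b in blobs(c,(8,150,60),(16,255,255),(270,150,330,215),20):
    print("z161",wat(c,o,*b[1],161),"z130",wat(c,o,*b[1],130))
bs=blobs(s,(6,130,40),(16,255,255),(120,160,160,215),60);print(bs)
# pin knob top view via wrist? use predicted handle: scene proj
piv=np.array([718.4,5.7])
for a in(164.,165.,166.):
    h=piv+230*np.array([np.cos(np.radians(a)),np.sin(np.radians(a))]);e=piv+117*np.array([np.cos(np.radians(a)),np.sin(np.radians(a))])
    print(a,h.round(1),e.round(1),"scene",np.round(proj(s,[*h,130]),1),"wrist top",np.round(wproj(c,o,[*h,161]),1),"mid",np.round(wproj(c,o,[*h,130]),1))
```

```text
[([282, 169, 30, 39, 896], [295.7, 189.0])]
z161 [488.58363567  64.35362802 161.        ] z130 [497.05391896  64.93323909 130.        ]
[([133, 175, 16, 34, 413], [140.6, 191.4])]
164.0 [497.3  69.1] [605.9  37.9] scene [137.6 184.6] wrist top [303.  199.2] mid [300.5 188.7]
165.0 [496.2  65.2] [605.4  36. ] scene [138.6 185.2] wrist top [297.9 198.4] mid [295.9 188. ]
166.0 [495.2  61.3] [604.9  34. ] scene [139.7 185.8] wrist top [292.7 197.8] mid [291.3 187.4]
```

```bash
python3 -c "
from h import *
go([496.5,65,106],75)"
```

```text
dp [0.0139, 0.0146, 0.1358] rows 2.196035823893589 rot [0.0, 0.001, 0.14]
```

```bash
python3 -m pendant '{"dp":[[0.009,0.0146,0],[0.0093,0.0146,0.03],[0.0093,0.0146,0.07],[0.0093,0.0146,0.11],[0.0093,0.0146,0.136],[0.0093,0.0146,0.136]],"rotation":[[0,0,0.07],[0,0,0.14],[0,0,0.14],[0,0,0.14],[0,0,0.14],[0,0,0.14]]}' 0.065
python3 -c "
from h import *
go([496.5,65,106],75)"
```

```text
time: 14.35
tool_pos: [499.2, 64.5, 103.8]
tcp_rot: [-3.141, -0.005, 2.879]
contact_force: [-0.7, 0.0, 0.2]
grip_width: 65.0
finger_force: 0.0
dp [0.0028, -0.0002, -0.0022] rows 0.05614523883162536 rot [-0.001, -0.005, -0.0]
```

```bash
python3 -m pendant '{"dp":[[0.0028,0,-0.002],[0.0028,0,-0.002]],"rotation":[[0,0,0],[0,0,0]]}'
python3 -m pendant '{"dp":[[0,0,0],[0,0,0],[0,0,0],[0,0,0]],"rotation":[[0,0,0],[0,0,0],[0,0,0],[0,0,0]]}' 0.015
python3 - <<'E'
from h import *
o=get_obs();p=o["tool_pos"];print(p,o["contact_force"])
piv=np.array([718.4,5.7]);v=p[:2]-piv;print("radius",np.hypot(*v),"angle",np.degrees(np.arctan2(v[1],v[0])))
r=R.from_euler("xyz",o["tcp_rot"])
for d in range(3,34,3):
    q=R.from_euler("z",d,degrees=True).apply([*v,0])-[*v,0]
    print(d,np.round(r.inv().apply(q)/1000,4)[:2].tolist(),"rot z",round(-np.radians(d),3))
E
```

```text
time: 14.6
tool_pos: [498.0, 65.4, 109.3]
tcp_rot: [3.141, 0.003, 2.88]
contact_force: [0.4, -0.9, 0.1]
grip_width: 64.8
finger_force: 0.0
time: 15.1
tool_pos: [497.1, 65.4, 108.0]
tcp_rot: [3.141, 0.0, 2.88]
contact_force: [0.5, -0.0, -0.0]
grip_width: 29.7
finger_force: 0.0
[497.12744885  65.36670874 107.96657249] [ 0.46373007 -0.01990308 -0.04131284]
radius 229.17604155843028 angle 164.90898101477816
3 [-0.0003, -0.012] rot z -0.052
6 [-0.0012, -0.024] rot z -0.105
9 [-0.0028, -0.0359] rot z -0.157
12 [-0.0049, -0.0477] rot z -0.209
15 [-0.0077, -0.0593] rot z -0.262
18 [-0.0111, -0.0708] rot z -0.314
21 [-0.0151, -0.0822] rot z -0.367
24 [-0.0197, -0.0932] rot z -0.419
27 [-0.0248, -0.1041] rot z -0.471
30 [-0.0305, -0.1146] rot z -0.524
33 [-0.0368, -0.1249] rot z -0.576
```

```bash
python3 -m pendant '{"dp":[[0,0,0],[0,0,0]],"rotation":[[0,0,0],[0,0,0]]}'
python3 -m pendant '{"dp":[[-0.0001,-0.006,0],[-0.0003,-0.012,0],[-0.0007,-0.018,0],[-0.0012,-0.024,0],[-0.002,-0.030,0],[-0.0028,-0.0359,0],[-0.0038,-0.042,0],[-0.0049,-0.0477,0]],"rotation":[[0,0,-0.026],[0,0,-0.052],[0,0,-0.078],[0,0,-0.105],[0,0,-0.131],[0,0,-0.157],[0,0,-0.183],[0,0,-0.209]]}'
python3 -c "
from h import *
o=get_obs();print(o['tool_pos'],o['contact_force'],o['moment'])"
```

```text
time: 15.35
tool_pos: [497.1, 65.4, 107.9]
tcp_rot: [3.142, -0.0, 2.88]
contact_force: [-0.4, -0.2, 0.4]
grip_width: 23.3
finger_force: 30.0
time: 16.35
tool_pos: [489.8, 18.9, 107.9]
tcp_rot: [3.14, 0.001, 3.089]
contact_force: [2.5, 5.2, -0.2]
grip_width: 23.6
finger_force: 30.0
[489.81442554  18.88384702 107.88761701] [ 2.5447973   5.16101802 -0.17402374] [ 0.71309015 -0.3027004  -0.14443328]
```

```bash
python3 -m pendant '{"dp":[[-0.0001,-0.006,0],[-0.0003,-0.012,0],[-0.0007,-0.018,0],[-0.0012,-0.024,0],[-0.0015,-0.026,0],[-0.0017,-0.028,0],[-0.002,-0.030,0],[-0.002,-0.030,0]],"rotation":[[0,0,-0.026],[0,0,-0.052],[0,0,-0.078],[0,0,-0.105],[0,0,-0.113],[0,0,-0.122],[0,0,-0.131],[0,0,-0.131]]}'
python3 - <<'E'
from h import *
o=get_obs();print(o['tool_pos'],o['contact_force'],o['moment'])
t=vision.capture("top");s=vision.capture("scene")
out=np.zeros((600,800,3),np.uint8)
out[:600,:400]=cv2.resize(s["pixels"][125:260,80:170],(400,600),interpolation=cv2.INTER_CUBIC)
out[:600,405:800]=cv2.resize(t["pixels"][130:280,30:220],(395,312),interpolation=cv2.INTER_CUBIC) if 0 else cv2.copyMakeBorder(cv2.resize(t["pixels"][130:280,30:220],(395,312),interpolation=cv2.INTER_CUBIC),0,288,0,0,cv2.BORDER_CONSTANT)
cv2.imwrite("pics/x6.png",out[:,:,::-1])
E
```

```text
time: 17.35
tool_pos: [490.2, -11.1, 107.9]
tcp_rot: [3.14, 0.001, -3.064]
contact_force: [2.0, 5.2, -0.1]
grip_width: 23.6
finger_force: 30.0
[490.17217034 -11.13478672 107.88532412] [ 1.96208655  5.19058145 -0.11029035] [ 0.59177512 -0.17495072 -0.15860183]
```

View pics/x6.png

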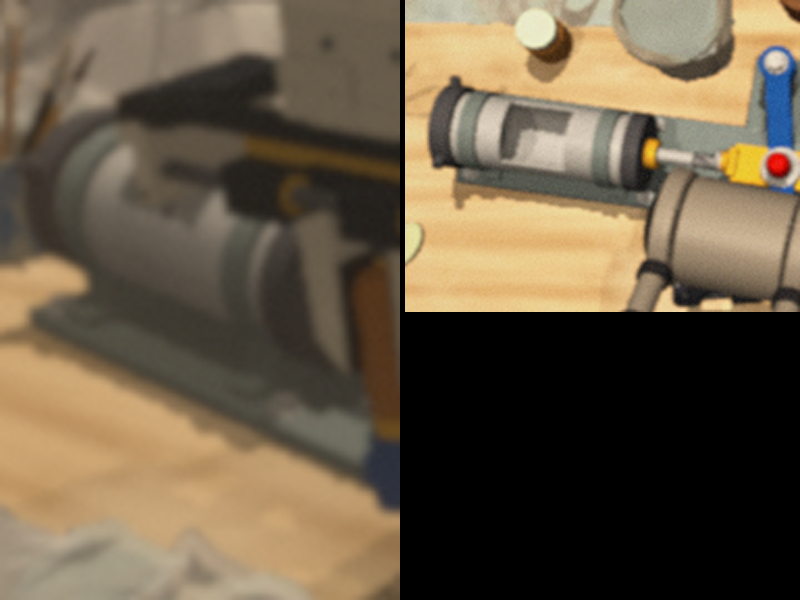

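```bash
python3 -m pendant '{"dp":[[0,-0.002,0],[-0.0001,-0.004,0],[-0.0001,-0.006,0],[-0.0001,-0.008,0],[-0.0002,-0.010,0],[-0.0003,-0.012,0]],"rotation":[[0,0,-0.009],[0,0,-0.017],[0,0,-0.026],[0,0,-0.035],[0,0,-0.044],[0,0,-0.052]]}'
python3 - <<'E'
from h import *
o=get_obs();print(o['tool_pos'],o['contact_force'],o['moment'])
v=o['tool_pos'][:2]-[718.4,5.7];a=np.arctan2(v[1],v[0])%(2*np.pi);print(np.hypot(*v),np.degrees(a))
ey=np.array([.122,.9925]);print("ear travel",117*(ey@[np.cos(np.radians(164.9))-np.cos(a),np.sin(np.radians(164.9))-np.sin(a)]))
E
```

```text
time: 18.2
tool_pos: [491.4, -22.9, 107.9]
tcp_rot: [3.14, 0.001, -3.012]
contact_force: [1.5, 6.1, -0.3]
grip_width: 23.1
finger_force: 30.0
[491.38529864 -22.8998277  107.88964326] [ 1.49632749  6.11648652 -0.33993297] [ 0.89040707 -0.20138798 -0.11318703]
228.80914487618304 187.18042378696293
ear travel 45.14597905770165
```

Drawn back at least 43 mm (36 mm needed), with no stop felt. Releasing and rising.

```bash
python3 -m pendant '{"dp":[[0,0,0],[0,0,0],[0,0,0],[0,0,0]],"rotation":[[0,0,0],[0,0,0],[0,0,0],[0,0,0]]}' 0.06
python3 -m pendant '{"dp":[[0,0,-0.04],[0,0,-0.08],[0,0,-0.12],[0.06,0,-0.13],[0.12,-0.03,-0.13],[0.12,-0.08,-0.13],[0.12,-0.1,-0.13],[0.12,-0.1,-0.13]],"rotation":[[0,0,0],[0,0,0],[0,0,0],[0,0,0],[0,0,0],[0,0,0],[0,0,0],[0,0,0]]}'
python3 - <<'E'
from h import *
o=get_obs();print(o['tool_pos'],o['contact_force'])
t=vision.capture("top");s=vision.capture("scene")
out=np.zeros((600,800,3),np.uint8)
out[:330,:]=cv2.resize(s["pixels"][110:275,50:370],None,fx=2,fy=2,interpolation=cv2.INTER_CUBIC)[:,:640].shape[0] and cv2.copyMakeBorder(cv2.resize(s["pixels"][110:275,50:370],None,fx=2,fy=2,interpolation=cv2.INTER_CUBIC),0,0,0,160,cv2.BORDER_CONSTANT)
out[335:600,:795]=cv2.resize(t["pixels"][140:246,30:348],(795,265),interpolation=cv2.INTER_CUBIC)
cv2.imwrite("pics/x7.png",out[:,:,::-1])
E
```

```text
time: 18.7
tool_pos: [491.1, -24.1, 107.9]
tcp_rot: [3.142, -0.0, -3.011]
contact_force: [-0.5, -0.6, -0.0]
grip_width: 57.6
finger_force: 0.0
time: 19.7
tool_pos: [385.0, -139.8, 237.9]
tcp_rot: [-3.142, 0.0, -3.014]
contact_force: [0.1, -0.0, 0.8]
grip_width: 59.7
finger_force: 0.0
[ 385.03069673 -139.76413049  237.89725196] [ 0.09620333 -0.04971094  0.78294919]
```

View pics/x7.png

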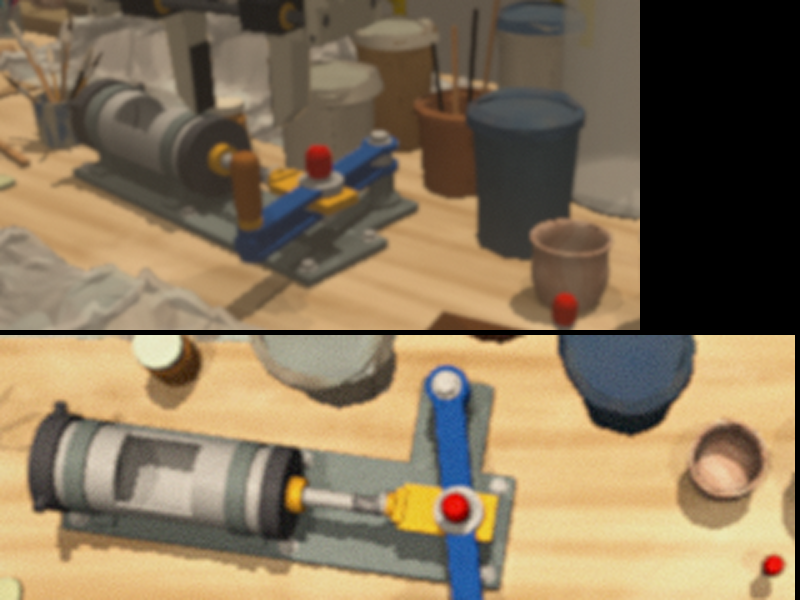

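The pin's collar is on the ear, the lever is swung back, the window shows an empty bore and the cup is untouched.

```bash
python3 -c "
from plant import workorder
print(workorder.close_job())"
```

```text
the job is handed in; nothing more can be done
None
```

The job is handed in at about 20 s of the 64 s allowed: the pin is through both ears and the plunger's eye with its collar on the upper ear, the plunger is drawn back an estimated 43 mm or more (36 mm clears the window), and the cup stands untouched; no verdict was shown.

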